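Set the loupe stage on the marked spot with its coaxial coarse and fine knobs

ROBOT

A 7-joint arm with a two-finger parallel gripper is mounted at the origin on a cart in front of the work surface, level with it; the furniture and walls round the work are solid. World frame = base frame: x ahead of the robot, y to its left, z up, the work surface at z = 0. Lengths are in m, angles in rad, forces in N, time in s.
With the tool pointing down it reaches from about 0.4 to 0.85 m from the base axis. Payload 10.4 kg.
Tool frame: the origin (TCP) lies at the centre of the arm's flange, where the gripper is bolted on; the fingertips stand 173 mm ahead of it and the grasp point (between the pads) lies 155 mm ahead of it (manip.nose_length is the distance from the TCP to the fingertips, in m); z points along the fingers, x is the direction in which the jaws open and shut, and the axes are right-handed (so a half turn about z gives the same grasp; the last joint's range is limited). The gripper opens to 85 mm and grips with 20 to 120 N. Pads are 22 mm wide; open, the fingers measure 114 mm over their backs; the gripper's body (76 mm by 85 mm) begins 54 mm behind the grasp point. The pads swing forward as they close: fully open they stand 13 mm farther back than shut.
Start: joints at [-1.363, 0.332, -0.065, 1.46, 0.022, 1.35, -0.088], TCP at [0.143, 0.608, 0.405] pointing down, gripper open.
Joint ranges: [-2.6, 2.6], [-0.5, 2.12], [-1.47, 1.34], [0.16, 2.42], [-1.27, 4.41], [0.06, 2.06], [-2.6, 2.6]. Speed limits (rad/s): [2.22, 2.22, 2.79, 2.79, 3.14, 3.14, 3.14].

INTERFACE

Orientations are given as a unit quaternion [x, y, z, w].
In Python, from workcell import status, cams, order, manip gives the robot as it stands.
- The arm moves only by the tool servo_tool, never from a script. Its argument "motion" is a list that holds one entry, the list of rows, each a list of 6 numbers: the shift along the tool's x, y, z in units of 50 mm (1.0 is 50 mm), then the turn, a rotation vector about the tool's x, y, z in units of 5 degrees (1.0 is 5 degrees). In form: [[[x, y, z, ax, ay, az], ...]]. A call has 1 to 12 rows; each row shifts and turns the pose as measured when the row begins, along the tool's axes as they then stand; what a row does not reach is not made up. A row lasts 1/10 s, in which the tool goes at most 50 mm and 8.59 degrees, less where a joint would pass 70% of its speed; a pose out of reach is approached as far as the arm can. A call is refused whole if a number of a shift passes 1 or a number of a turn 1, either way. A call with a gripper value outside its range is refused whole. "jaw" is the closure in counts, from 0 (fully open) to 255 (shut), set as the call begins (left out, the last holds). The fingers move at their own pace and stop on an object; "force" is the grip in N (left out, the last holds). Time passes only in rows, so rows that do not move let the fingers close. It gives the time, the measured TCP pose, the force and the opening at its end, in the units of the state.
- status.get_obs(): the state, without advancing time (a new reading comes with each control period).
- cams.camera(name): name is "side" or "top" or "wrist"; returns a dict with "color" (400x640x3 uint8, red, green, blue), "vertical_fov" (degrees; the focal length in pixels is half the picture's height over the tangent of half this angle, whatever the lens; pixels are square), "cx", "cy" (the principal point, pixels), "extrinsics" (4x4, takes a point from camera to world coordinates). Camera axes: x right, y down, z forward; pixel columns grow to the right and rows downward; lengths in m; the calibration is good to about 2 mm. A picture is of the moment at which its call begins. There is no depth.
- order.hand_in(): hands the job in, once; it reports no verdict.
The state is a dict: "clock": time; "joint_pos": joint angles; "joint_velocities": joint speeds; "tau": joint torques, N m; "position": TCP position; "ee_rot": TCP orientation; "ft_force": force on the tool from outside, world axes, zero at the start; "torque": the same for the moment, N m; "grip_width": opening from 0.0 (shut) to 1.0 (fully open).
Only numpy, scipy, OpenCV 4.12 (cv2) and the standard library are available. Lean on these libraries where they do the work, as an engineer would, in place of code of your own. Each camera call takes 0.05 s, during which the arm holds its last target.

TASK

Bring the loupe stage back to the spot marked by its two red riders: turn the wide black lower knob until the green band on the carriage stands opposite the red rider on the long scale, then turn the small silver upper knob until the yellow needle points exactly at the middle of the red rider on the short vernier scale (the blue riders mark another spot). Last, push the clamp lever all the way over, away from the robot. Move the carriage and the needle only by the knobs, and leave the eraser and the block of tags beside the stage where they are.

Things in the scene. Friction and masses are not known exactly. Their poses are not given: they have to be found in the camera images.
- knob_axis (a point): Point on the common upright axis of the two knobs, 44 mm above the table, in the middle of the lower knob's height. The knobs stand on the near side of the loupe stage, a grey plate 200 x 380 mm and 14 mm high, fixed to the table; a flat gear cover 36 mm wide and 20 mm high runs from below the knobs away from the robot. Axes: x points across the stage away from the robot, y along its rails to the left, z up; the stage's yaw varies by up to 0.25 rad either way.
- coarse_knob (a joint): Angle of the wide black lower knob: upright axis, 56 mm diameter, fine ribs, from 34 to 54 mm above the table. Positive is clockwise seen from above; 40 mm of carriage travel a radian, clockwise moves the carriage to the right (-y of the stage), 0 in mid travel, stops at -2.4 and 2.4. Light friction, 0.06 N m; it stays where it is left, and may need more than one grasp.
- fine_knob (a joint): Angle of the small silver upper knob on the same axis: 26 mm diameter, fine ribs, from 60 to 84 mm above the table, 6 mm clear above the lower knob. Positive is clockwise seen from above; 12 mm of needle travel along the short scale a radian, clockwise moves the needle to the right (-y of the stage); at 0 the needle is at the middle of the short scale; stops at -2.2 and 2.2. Friction 0.03 N m; it stays where it is left. The two knobs turn independently.
- green_band (a point): Middle of the near edge of the green band, 14 mm wide, on the top of the dark steel carriage, 36 mm above the table. The carriage (70 x 100 mm, with the black loupe on it) slides along two steel rods behind the white scale. Axes as for knob_axis.
- needle_tip (a point): Near end of the yellow needle, 4 mm wide, which reaches from its dark slider towards the short white vernier scale (90 mm long, on the left of the knobs, its middle 125 mm from their axis), 26 mm above the table. The slider's top is 28 mm above the table. Axes as for knob_axis.
- red_rider_mark (a point): Middle (in width) of the upper far edge of the large red rider, a block 22 x 8 x 8 mm fixed on the long white scale in front of the carriage, 26 mm above the table. Its far edge faces the carriage. Axes as for knob_axis; the band is opposite it when their places along this y axis agree. A like blue rider stands on the other half of the scale, either left or right.
- small_red_rider_mark (a point): The same point of the small red rider, 22 x 6 x 8 mm, fixed on the short vernier scale, 26 mm above the table; its far edge faces the needle, which points at it when their places along this y axis agree. A like blue rider stands on the other half of the short scale, either left or right.
- clamp_tip (a point): Middle of the black ball, 26 mm diameter, on the end of the clamp lever, 130 mm to the right (-y) of the knobs. The ball is 60 mm from the lever's level hinge, which runs along y, 36 mm above the table and straight to the right of the knob axis; its grey housing is 70 x 50 mm (x, y), its top 39 mm above the table, and the barrel round the hinge (26 mm diameter) rises to 49 mm.
- clamp (a joint): Angle of the clamp lever: at 0 it leans 0.5 rad towards the robot (-x of the stage), at 1.0 (stop, fully over) it leans 0.5 rad away from it. Stiff by friction of 0.06 N m (about 1 N at the ball), stays where it is left.
- carriage: The dark steel carriage with the black loupe (37 mm diameter, top 73 mm above the table) on it; not to be touched. Origin at the height of the table, 25.5 mm nearer the robot than the carriage's near edge.
- fine_slide: The small dark slider with the yellow needle; not to be touched. Origin at the height of the table, 60 mm beyond the knob axis (+x of the stage) and 125 mm to the right of the needle.
- eraser: A bystander: blue and white eraser, 23 x 40 x 13 mm; origin at the middle of its underside.
- label_block: A bystander: white block of blank tags, 80 x 44 x 9 mm; origin at the middle of its underside.

How it is judged:
On the way, in this order (a step that is already met when the one before it is completed fails the run):
1. With the coarse knob the green band is brought opposite the large red rider (within 7 mm) (y of green_band in the frame of red_rider_mark between -0.007 and 0.007 m), for 0.2 s.
2. With the fine knob the needle is brought onto the small red rider's middle (within 3 mm), the band still opposite it (all of step 1 and y of needle_tip in the frame of small_red_rider_mark between -0.003 and 0.003 m), for 0.2 s.
3. The clamp lever is pushed over (past 0.85 rad), band and needle still in place (all of step 2 and value of joint clamp above 0.85 rad), for 0.2 s.
At the end, for the whole second after the job is handed in: Along the scale the green band's middle is within 7 mm of the large red rider's middle, the needle is within 3 mm of the small red rider's middle, and the clamp lever stands past 0.85 rad (all of step 3); the robot touches nothing.
It fails at once if the robot pushes the carriage, the loupe or the needle's slider (contact force between any of the fingers, the arm and carriage above 1 N or contact force between any of the fingers, the arm and fine_slide above 1 N).
It fails at once if the eraser or the block of tags is moved by more than 30 mm (distance of any of eraser, label_block from where it was at the start of the episode above 0.03 m).
It also fails if it takes over 61 s, if anything falls off the work surface, if the arm or the gripper's body presses on something with over 40 N, if the wrist force passes 120 N, or if a joint passes its speed limit or range.

## Working session

There is one attempt and no reset: what is moved stays moved. The work goes in short steps, Python scripts to look and compute and a tool call to move; the robot and the scene stay as the last step left them, time stands still between calls to the robot, and variables do not carry over. Pictures are saved under pics/ and viewed, and the job is handed in when it is done.

Besides the shell and the picture viewer there is one more tool, called after "Emit:" by a JSON object that holds its "method" and its "body". servo_tool: Moves the arm, as the interface text tells. Its arguments: {"type":"object","properties":{"motion":{"type":"array","items":{"type":"array","items":{"type":"array","items":{"type":"number"}}}},"jaw":{"type":"number"},"force":{"type":"number"}},"required":["motion"]}

```bash
mkdir -p pics; ls
cat > h.py <<'E'
import numpy as np, cv2
from workcell import status, cams, order, manip
def snap(n,fn):
    c=cams.camera(n); cv2.imwrite('pics/'+fn+'.png',c['color'][:,:,::-1]); np.savez('pics/'+fn+'.npz',color=c['color'],E=c['extrinsics'],f=200/np.tan(np.radians(c['vertical_fov'])/2),cx=c['cx'],cy=c['cy']); return c
def ray(c,u,v,z):
    f=float(c['f']) if 'f' in c else 200/np.tan(np.radians(c['vertical_fov'])/2)
    E=np.array(c['E'] if 'E' in c else c['extrinsics']); d=E[:3,:3]@np.array([(u-c['cx'])/f,(v-c['cy'])/f,1]); o=E[:3,3]
    return o+d*(z-o[2])/d[2]
E
python3 - <<'E'
from h import *
for n in ['top','side','wrist']:
    c=snap(n,n+'0'); print(n,c['vertical_fov'],c['cx'],c['cy'],c['extrinsics'][:3])
print(status.get_obs(), manip.nose_length)
E
```

```text
pics
top 52.85912488377284 316.32049353610364 197.82725189290252 [[-0.02014245 -0.99597754  0.08730994  0.39599664]
 [-0.99957704  0.01822885 -0.02265957  0.01006796]
 [ 0.02097686 -0.08772943 -0.99592345  0.975541  ]]
side 43.60553303922476 315.7997586518581 197.94677458902243 [[ 0.98808855 -0.05345261  0.14430465  0.27200649]
 [-0.15219646 -0.4780344   0.86505454 -1.20598478]
 [ 0.02274316 -0.87671314 -0.48047561  0.74896963]]
wrist 67.9688029359276 320.3922886890735 198.07769365959322 [[ 2.28968088e-01  9.24249879e-01  3.05509044e-01  6.36559860e-02]
 [ 9.73433924e-01 -2.17432451e-01 -7.17601925e-02  6.26261008e-01]
 [ 1.03230891e-04  3.13823661e-01 -9.49481279e-01  3.74408960e-01]]
{'clock': 0.15, 'joint_pos': array([-1.36256588,  0.33273433, -0.06472874,  1.46074053,  0.02162634,
        1.34990867, -0.08849088]), 'joint_velocities': array([ 0.00048183, -0.00075593,  0.00163049, -0.00369736, -0.00065962,
       -0.00260223, -0.00028105]), 'tau': array([ 5.01166487e-04, -6.25825310e+01,  4.90239530e-02, -3.91854000e+01,
        1.63640489e-02,  7.33908266e-03,  1.66110351e-05]), 'position': array([0.1429507 , 0.60833478, 0.40409767]), 'ee_rot': array([ 7.83813880e-01,  6.20995574e-01, -4.08494498e-04,  3.64051217e-04]), 'ft_force': array([-0.10138789,  1.22736332,  0.23202751]), 'torque': array([ 0.02716457, -0.03753801,  0.01898688]), 'grip_width': 0.9969446537989947} 0.1734
```

View pics/top0.png

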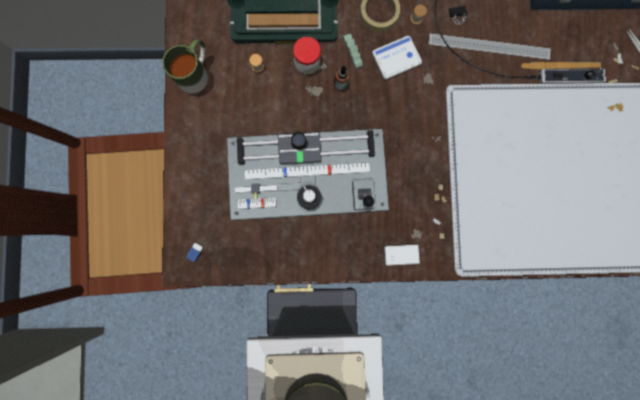

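View pics/side0.png

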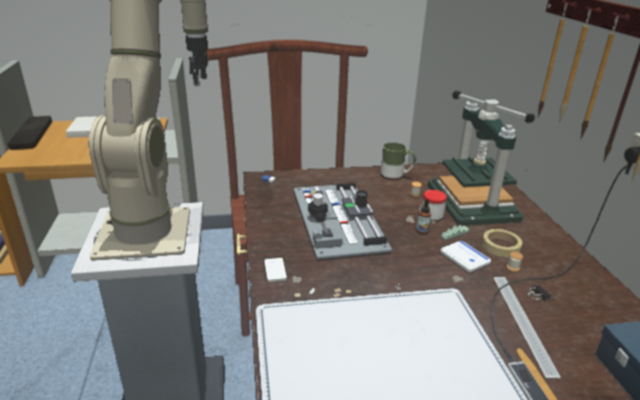

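View pics/wrist0.png

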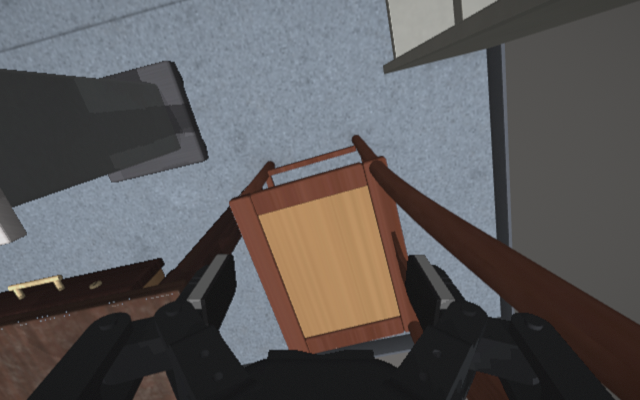

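Run:
```python
import cv2
im=cv2.imread('pics/top0.png')[125:225,222:392]
cv2.imwrite('pics/crop0.png',cv2.resize(im,None,fx=4.7,fy=4.7,interpolation=cv2.INTER_CUBIC))
```

```text
(no output)
```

View pics/crop0.png

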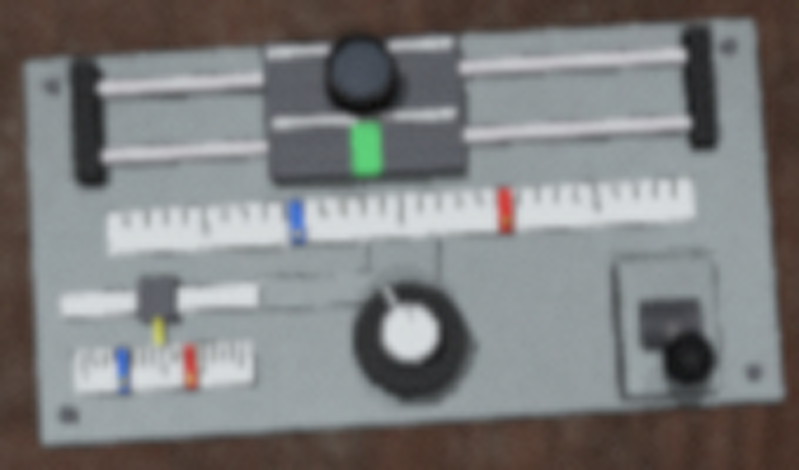

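```bash
cat > meas.py <<'E'
from h import *
def blobs(im,m,amin=3):
    n,l,s,ce=cv2.connectedComponentsWithStats(m.astype(np.uint8)); return [(s[i,4],ce[i]) for i in range(1,n) if s[i,4]>=amin]
def masks(im):
    hsv=cv2.cvtColor(im,cv2.COLOR_RGB2HSV).astype(int); h,s,v=hsv[...,0],hsv[...,1],hsv[...,2]
    return dict(red=((h<8)|(h>172))&(s>140)&(v>120),blue=(h>105)&(h<125)&(s>120)&(v>100),green=(h>50)&(h<80)&(s>100)&(v>90),yellow=(h>24)&(h<34)&(s>100)&(v>110))
def report(c,roi):
    im=np.array(c['color']); u0,u1,v0,v1=roi
    for k,m in masks(im).items():
        z=.036 if k=='green' else .026
        for a,ce in blobs(im,m[v0:v1,u0:u1]):
            p=ray(c,ce[0]+u0,ce[1]+v0,z); print(k,a,(ce+[u0,v0]).round(1),p[:2].round(4))
E
python3 - <<'E'
from meas import *
c=np.load('pics/top0.npz'); report(c,(222,392,125,225))
im=c['color']; hsv=cv2.cvtColor(im,cv2.COLOR_RGB2HSV).astype(int)
m=(hsv[...,1]<60)&(hsv[...,2]>90)
m[:,:222]=0;m[:,392:]=0;m[:125]=0;m[225:]=0
m=cv2.morphologyEx(m.astype(np.uint8),cv2.MORPH_CLOSE,np.ones((15,15)))
cs,_=cv2.findContours(m,cv2.RETR_EXTERNAL,cv2.CHAIN_APPROX_NONE); k=max(cs,key=cv2.contourArea)
pts=np.array([ray(c,p[0][0],p[0][1],.014)[:2] for p in k],np.float32)
r=cv2.minAreaRect(pts);print(r); print(cv2.boxPoints(r))
# knob
print('silver',ray(c,222+410/4.7,125+333/4.7,.084),'black',ray(c,222+412/4.7,125+343/4.7,.054),'ball',ray(c,222+689/4.7,125+357/4.7,.087))
E
```

```text
red 5 [329. 168.] [ 0.5501 -0.0432]
red 5 [262. 202.] [0.4717 0.1169]
blue 10 [284.5 170. ] [0.5471 0.0629]
blue 8 [247.6 201.6] [0.4732 0.1507]
green 66 [299.5 156.5] [0.5771 0.0265]
yellow 7 [255.4 194.7] [0.4893 0.1322]
((0.540642261505127, 0.014974653720855713), (0.20364375412464142, 0.39341825246810913), 2.4040439128875732)
[[ 0.43065882  0.20723963]
 [ 0.4471612  -0.18583238]
 [ 0.6506257  -0.17729032]
 [ 0.6341233   0.21578169]]
silver [0.47885718 0.0054619  0.084     ] black [0.47671645 0.0044204  0.054     ] ball [ 0.46478647 -0.12616087  0.087     ]
```

Emit:
{"method": "servo_tool", "body": {"motion": [[[-0.72,0.65,0,0,0,0],[-0.72,0.65,0,0,0,0],[-0.72,0.65,0,0,0,0],[-0.72,0.65,0,0,0,0],[-0.72,0.65,0,0,0,0],[-0.72,0.65,0,0,0,0],[-0.72,0.65,0,0,0,0],[-0.72,0.65,0,0,0,0],[-0.72,0.65,0,0,0,0],[-0.72,0.65,0,0,0,0],[-0.72,0.65,0,0,0,0],[-0.72,0.65,0,0,0,0]]]}}

```text
clock: 1.35
position: [0.4275, 0.0869, 0.4005]
ee_rot: [0.78, 0.625, -0.002, -0.001]
ft_force: [0.8, 0.9, -0.5]
grip_width: 1.001
```

Emit:
{"method": "servo_tool", "body": {"motion": [[[-0.7,0.67,0,0,0,0],[-0.7,0.67,0,0,0,0],[0,0,0,0,0,1],[0,0,0,0,0,1],[0,0,0,0,0,1],[0,0,0,0,0,1],[0,0,0,0,0,1],[0,0,0,0,0,0.8],[0,0,0,0,0,0]]]}}

```text
clock: 2.25
position: [0.4793, -0.0081, 0.3999]
ee_rot: [0.918, 0.396, -0.002, 0.001]
ft_force: [0.3, 0.3, -0.5]
grip_width: 1.0
```

```bash
cat >> h.py <<'E'
from scipy.spatial.transform import Rotation as R
def pose():
    o=status.get_obs(); r=R.from_quat(o['ee_rot']); return o,np.array(o['position']),r
def goal(x,y,z,yaw):
    "print tool-frame shift units and turn units toward a tool-down pose"
    o,p,r=pose(); t=R.from_matrix(np.array([[np.cos(yaw),np.sin(yaw),0],[np.sin(yaw),-np.cos(yaw),0],[0,0,-1]]))
    print('t',o['clock'],'pos',p.round(4),'yaw',round(np.degrees(np.arctan2(*r.as_matrix()[[1,0],0])),2),'shift',(r.inv().apply(np.array([x,y,z])-p)/.05).round(3),'turn',(np.degrees((r.inv()*t).as_rotvec())/5).round(2),'q',np.round(o['joint_pos'],2),'F',np.round(o['ft_force'],1),'w',round(o['grip_width'],3))
E
python3 - <<'E'
from meas import *
snap('wrist','w1'); goal(.4777,.005,.25,np.radians(49)); c=np.load('pics/w1.npz'); report(c,(0,640,0,400))
E
```

```text
t 2.3 pos [ 0.4792 -0.008   0.3998] yaw 46.78 shift [ 0.183 -0.199  2.996] turn [-0.01  0.05 -0.44] q [-0.7  -0.01  0.62  1.87  0.01  1.29  0.74] F [ 0.2  0.4 -0.2] w 0.998
red 84 [399.4  89.2] [0.4696 0.1166]
red 71 [338.9 228.6] [ 0.5469 -0.0427]
blue 91 [423.9  65.2] [0.4687 0.1505]
blue 89 [402.  170.1] [0.5422 0.0624]
green 247 [398.5 212.5] [0.5768 0.0264]
yellow 4 [396.5  84.5] [0.4637 0.1172]
yellow 46 [421.9  91.1] [0.4879 0.1331]
```

View pics/w1.png

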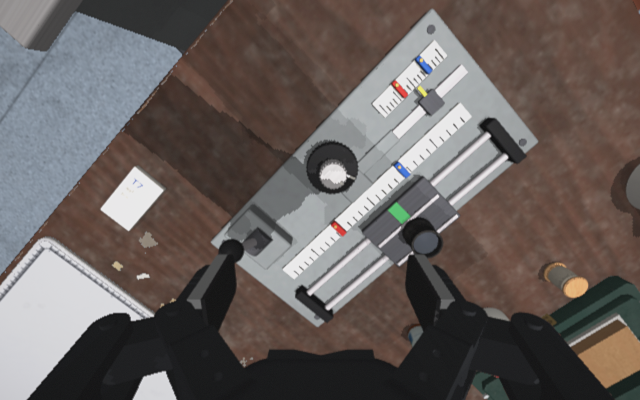

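Run:
```python
from meas import *
c=np.load('pics/w1.npz'); im=c['color'].copy(); 
g=cv2.cvtColor(im,cv2.COLOR_RGB2GRAY)
cr=im[40:320,200:540,::-1]; cv2.imwrite('pics/w1c.png',cv2.resize(im[125:215,285:385,::-1],None,fx=6,fy=6,interpolation=cv2.INTER_CUBIC))
hsv=cv2.cvtColor(im,cv2.COLOR_RGB2HSV)
m=np.zeros(g.shape,bool); m[135:200,300:362]=1; d=m&(g<55)
n,l,s,ce=cv2.connectedComponentsWithStats(d.astype(np.uint8)); i=1+s[1:,4].argmax(); print(s[i],ce[i])
k=max(cv2.findContours((l==i).astype(np.uint8),0,1)[0],key=cv2.contourArea); print(cv2.fitEllipse(cv2.convexHull(k)))
w=m&(g>150); n,l,s,ce=cv2.connectedComponentsWithStats(w.astype(np.uint8)); i=1+s[1:,4].argmax(); print(s[i],ce[i],ray(c,*ce[i],.084))
```

```text
[ 306  142   51   51 1264] [329.12341772 163.57832278]
((331.4242858886719, 167.2563018798828), (50.66058349609375, 51.67373275756836), 175.14100646972656)
[320 163  32  22 411] [334.00729927 173.40145985] [0.47811833 0.00882086 0.084     ]
```

View pics/w1c.png

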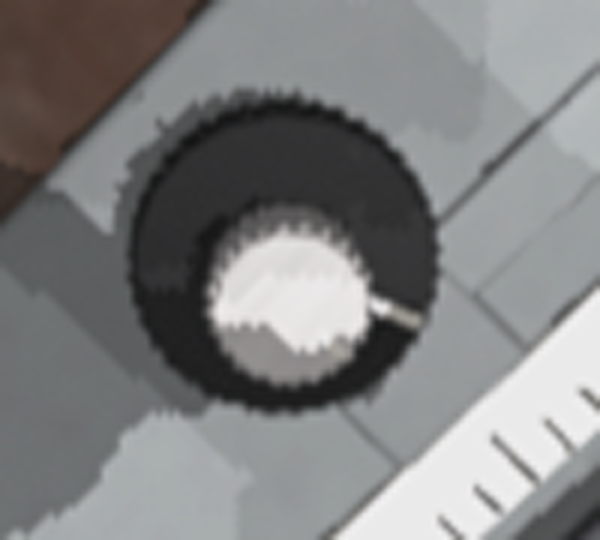

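Run:
```python
from meas import *
c=np.load('pics/w1.npz')
print(ray(c,332.8,175.8,.084),ray(c,331.8,167.0,.052))
goal(.4785,.0065,.25,np.radians(85))
```

```text
[0.47909218 0.00630278 0.084     ] [0.47771892 0.0076804  0.052     ]
t 2.3 pos [ 0.4792 -0.008   0.3998] yaw 46.78 shift [ 0.215 -0.207  2.996] turn [-0.03  0.05 -7.64] q [-0.7  -0.01  0.62  1.87  0.01  1.29  0.74] F [ 0.2  0.4 -0.2] w 0.998
```

Emit:
{"method": "servo_tool", "body": {"motion": [[[0.21,-0.21,0.4,0,0,0],[0,0,0.4,0,0,-1],[0,0,0.4,0,0,-1],[0,0,0.4,0,0,-1],[0,0,0.4,0,0,-1],[0,0,0.4,0,0,-1],[0,0,0,0,0,-1],[0,0,0,0,0,-1],[0,0,0,0,0,-0.8],[0,0,0,0,0,0]]]}}

```text
clock: 3.3
position: [0.4779, 0.0075, 0.2747]
ee_rot: [0.714, 0.7, -0.002, -0.0]
ft_force: [-0.4, 0.6, 0.4]
grip_width: 1.002
```

Run:
```python
from meas import *
goal(.4785,.0065,.199,np.radians(85))
```

```text
t 3.3 pos [0.4779 0.0075 0.2747] yaw 88.84 shift [-0.017  0.017  1.514] turn [-0.04  0.03  0.77] q [-0.65  0.14  0.58  2.02 -0.08  1.02  1.52] F [-0.4  0.6  0.4] w 1.002
```

Emit:
{"method": "servo_tool", "body": {"motion": [[[0,0.02,0.5,0,0,0.0],[-0.02,0,0.5,0,0,0],[0,0,0.45,0,0,0],[0,0,0.05,0,0,0],[0,0,0,0,0,0]]]}}

```text
clock: 3.8
position: [0.4797, 0.0067, 0.1989]
ee_rot: [0.715, 0.699, -0.001, 0.0]
ft_force: [-0.0, -0.2, 0.8]
grip_width: 0.999
```

Run:
```python
from meas import *
goal(.4785,.0065,.199,np.radians(89)); snap('wrist','w2')
```

```text
t 3.8 pos [0.4797 0.0067 0.1989] yaw 88.69 shift [-0.004 -0.023 -0.002] turn [-0.01  0.02 -0.06] q [-0.61  0.27  0.56  2.07 -0.19  0.85  1.6 ] F [-0.  -0.2  0.8] w 0.999
```

View pics/w2.png

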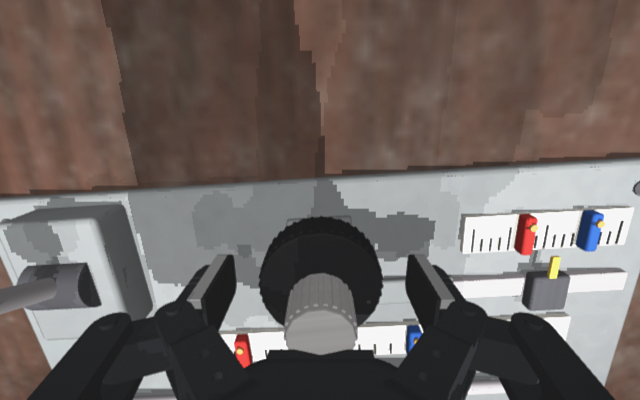

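Emit:
{"method": "servo_tool", "body": {"motion": [[[0,0,0,0,0,0],[0,0,0,0,0,0],[0,0,0,0,0,0],[0,0,0,0,0,0],[0,0,0,0,0,0],[0,0,0,0,0,0]]], "jaw": 255, "force": 30}}

```text
clock: 4.45
position: [0.4803, 0.0065, 0.2016]
ee_rot: [0.715, 0.699, 0.001, 0.001]
ft_force: [1.4, -1.3, -5.4]
grip_width: 0.642
```

Run:
```python
from meas import *
goal(.4785,.0065,.199,np.radians(89))
```

```text
t 4.45 pos [0.4803 0.0065 0.2016] yaw 88.67 shift [-0.    -0.036  0.051] turn [ 0.04  0.01 -0.07] q [-0.61  0.27  0.56  2.07 -0.19  0.85  1.6 ] F [ 1.4 -1.3 -5.4] w 0.642
```

Emit:
{"method": "servo_tool", "body": {"motion": [[[0,0,0,0,0,1],[0,0,0,0,0,1],[0,0,0,0,0,1],[0,0,0,0,0,1],[0,0,0,0,0,1],[0,0,0,0,0,1]]]}}

```text
clock: 5.05
position: [0.4802, 0.0062, 0.2016]
ee_rot: [0.876, 0.482, 0.001, 0.001]
ft_force: [1.4, -1.3, -5.9]
grip_width: 0.649
```

Run:
```python
from meas import *
goal(.4800,.0065,.200,np.radians(89-97.5)); snap('wrist','w3')
```

```text
t 5.05 pos [0.4802 0.0062 0.2016] yaw 57.64 shift [ 0.003 -0.007  0.032] turn [ 0.03 -0.02 13.23] q [-0.69  0.28  0.65  2.07 -0.23  0.85  1.1 ] F [ 1.4 -1.3 -5.9] w 0.649
```

View pics/w3.png

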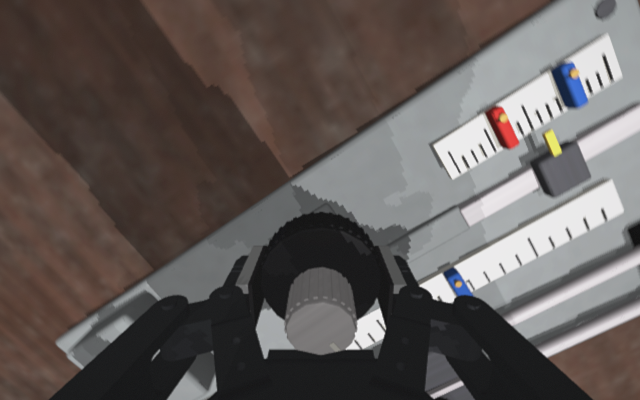

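Emit:
{"method": "servo_tool", "body": {"motion": [[[0,0,0,0,0,1],[0,0,0,0,0,1],[0,0,0,0,0,1],[0,0,0,0,0,1],[0,0,0,0,0,1],[0,0,0,0,0,1],[0,0,0,0,0,1],[0,0,0,0,0,1],[0,0,0,0,0,1]]]}}

```text
clock: 6.0
position: [0.4799, 0.0059, 0.2016]
ee_rot: [0.995, 0.102, 0.001, 0.001]
ft_force: [0.5, -2.5, -5.2]
grip_width: 0.639
```

Run:
```python
from meas import *
goal(.4800,.0065,.200,np.radians(89-97.5)); snap('wrist','w4'); c=np.load('pics/w4.npz'); report(c,(0,640,0,400));snap('top','t4'); c=np.load('pics/t4.npz'); report(c,(222,392,125,225))
```

```text
t 6.0 pos [0.4799 0.0059 0.2016] yaw 11.65 shift [ 0.004 -0.01   0.032] turn [ 0.03 -0.02  4.03] q [-0.83  0.32  0.81  2.08 -0.3   0.86  0.36] F [ 0.5 -2.5 -5.2] w 0.639
red 89 [331.2  22.7] [0.4612 0.1162]
red 469 [357.9  27.4] [0.473  0.1168]
blue 526 [465.4 177.8] [0.5426 0.0623]
green 21 [484.1 352.6] [ 0.5849 -0.0337]
yellow 5 [414.   0.] [0.4938 0.1316]
yellow 22 [338.3  21.4] [0.4641 0.1173]
red 5 [262. 202.] [0.4717 0.1169]
blue 8 [247.6 201.6] [0.4732 0.1507]
yellow 7 [255.4 194.7] [0.4893 0.1322]
```

View pics/w4.png

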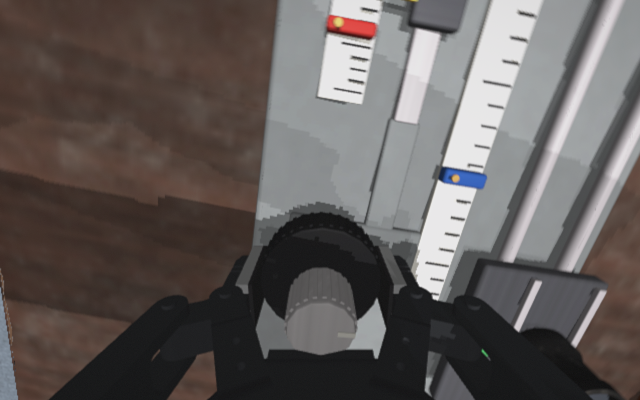

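View pics/t4.png

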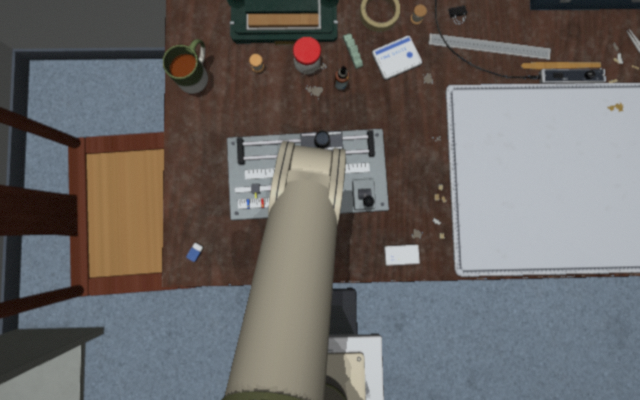

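Emit:
{"method": "servo_tool", "body": {"motion": [[[0,0,0,0,0,1],[0,0,0,0,0,1],[0,0,0,0,0,1],[0,0,0,0,0,1],[0,0,0,0,0,0.2],[0,0,0,0,0,0]]]}}

```text
clock: 6.7
position: [0.4797, 0.006, 0.2016]
ee_rot: [0.997, -0.075, 0.0, 0.001]
ft_force: [0.8, -1.2, -4.0]
grip_width: 0.641
```

Run:
```python
from meas import *
goal(.4800,.0065,.200,np.radians(89-97.5)); snap('top','t5'); snap('side','s5')
```

```text
t 6.7 pos [0.4797 0.006  0.2016] yaw -8.58 shift [ 0.004 -0.012  0.032] turn [ 0.03 -0.01 -0.02] q [-0.89  0.34  0.89  2.08 -0.34  0.87  0.04] F [ 0.8 -1.2 -4. ] w 0.641
```

Emit:
{"method": "servo_tool", "body": {"motion": [[[0,0,0,0,0,0],[0,0,0,0,0,0],[0,0,0,0,0,0],[0,0,0,0,0,0],[0,0,-0.5,0,0,0],[0,0,-0.8,0,0,0],[0,0,-0.8,0,0,0],[0,0,-0.8,0,0,0],[0,0,0,0,0,-1],[0,0,0,0,0,-1],[0,0,0,0,0,-1],[0,0,0,0,0,-1]]], "jaw": 0}}

```text
clock: 8.0
position: [0.4804, 0.0061, 0.3544]
ee_rot: [0.994, 0.108, 0.002, -0.001]
ft_force: [-0.2, 0.6, 0.6]
grip_width: 1.0
```

Emit:
{"method": "servo_tool", "body": {"motion": [[[0,0,0,0,0,-1],[0,0,0,0,0,-1],[0,0,0,0,0,-1],[0,0,0,0,0,-1],[0,0,0,0,0,-1],[0,0,0,0,0,-1],[0,0,0,0,0,0]]]}}

```text
clock: 8.7
position: [0.4802, 0.0055, 0.3551]
ee_rot: [0.928, 0.373, 0.003, -0.001]
ft_force: [-0.4, -0.5, 0.3]
grip_width: 1.0
```

Run:
```python
from meas import *
goal(.479,.0065,.233,np.radians(60)); snap('wrist','w6'); c=np.load('pics/w6.npz'); report(c,(0,640,0,400))
```

```text
t 8.7 pos [0.4802 0.0055 0.3551] yaw 43.81 shift [-0.02  -0.031  2.442] turn [ 0.01 -0.07 -3.24] q [-1.06  0.02  0.99  1.94 -0.02  1.18  0.7 ] F [-0.4 -0.5  0.3] w 1.0
red 21 [384.6  86.4] [0.4606 0.1161]
red 88 [393.8  95.1] [0.4728 0.1169]
red 99 [331.8 251.1] [ 0.5467 -0.0429]
red 29 [505.2 395. ] [ 0.8733 -0.0365]
blue 123 [418.2  64.4] [0.469  0.1506]
blue 108 [399.2 183.3] [0.5422 0.0625]
green 263 [354.  272.9] [ 0.5798 -0.0417]
yellow 6 [387.5  88. ] [0.4637 0.117 ]
yellow 61 [417.3  94. ] [0.4882 0.1331]
```

View pics/w6.png

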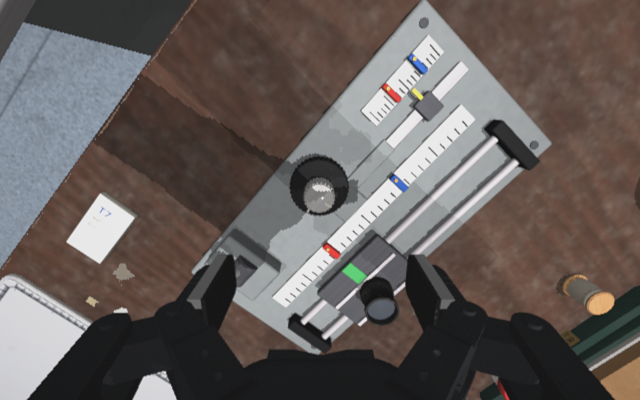

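Emit:
{"method": "servo_tool", "body": {"motion": [[[0,0,0.5,0,0,-1],[0,0,0.5,0,0,-1],[0,0,0.4,0,0,-1],[0,0,0,0,0,-1],[0,0,0,0,0,-0.4],[0,0,0,0,0,0]]]}}

```text
clock: 9.35
position: [0.4809, 0.0061, 0.2827]
ee_rot: [0.841, 0.541, 0.004, -0.001]
ft_force: [0.1, -0.2, 0.9]
grip_width: 1.008
```

Run:
```python
from meas import *
goal(.4798,.006,.233,np.radians(66))
```

```text
t 9.35 pos [0.4809 0.0061 0.2827] yaw 65.56 shift [-0.018 -0.021  0.995] turn [ 0.04 -0.08 -0.09] q [-0.98  0.16  0.95  2.02 -0.16  1.03  1.2 ] F [ 0.1 -0.2  0.9] w 1.008
```

Emit:
{"method": "servo_tool", "body": {"motion": [[[-0.02,-0.02,0.4,0,0,0],[0,0,0.4,0,0,0],[0,0,0.2,0,0,0],[0,0,0,0,0,0]]]}}

```text
clock: 9.75
position: [0.4807, 0.0062, 0.2324]
ee_rot: [0.844, 0.537, 0.005, -0.001]
ft_force: [-0.3, 0.7, 0.4]
grip_width: 0.998
```

Run:
```python
from meas import *
goal(.4798,.006,.233,np.radians(66))
```

```text
t 9.75 pos [0.4807 0.0062 0.2324] yaw 64.96 shift [-0.011 -0.014 -0.012] turn [ 0.06 -0.11 -0.21] q [-0.92  0.27  0.91  2.06 -0.28  0.92  1.28] F [-0.3  0.7  0.4] w 0.998
```

Emit:
{"method": "servo_tool", "body": {"motion": [[[-0.01,-0.01,0,0,0,0],[0,0,0,0,0,0],[0,0,0,0,0,0],[0,0,0,0,0,0],[0,0,0,0,0,0],[0,0,0,0,0,0],[0,0,0,0,0,0],[0,0,0,0,0,0],[0,0,0,0,0,0]]], "jaw": 255, "force": 25}}

```text
clock: 10.65
position: [0.4803, 0.0045, 0.235]
ee_rot: [0.845, 0.535, 0.006, 0.0]
ft_force: [0.6, -0.7, -3.6]
grip_width: 0.294
```

Run:
```python
from meas import *
goal(.4798,.006,.233,np.radians(65-73)); snap('wrist','w7'); c=np.load('pics/w7.npz'); report(c,(0,640,0,400))
```

```text
t 10.65 pos [0.4803 0.0045 0.235 ] yaw 64.76 shift [ 0.023 -0.021  0.04 ] turn [-1.000e-02 -1.500e-01  1.455e+01] q [-0.92  0.26  0.92  2.06 -0.27  0.92  1.27] F [ 0.6 -0.7 -3.6] w 0.294
red 274 [479.2 139.5] [0.4697 0.1166]
red 194 [299.4 327.9] [ 0.5479 -0.043 ]
blue 316 [535.  112.3] [0.4684 0.1505]
blue 257 [431.1 268.5] [0.5421 0.0621]
yellow 3 [477.3 131. ] [0.4644 0.1169]
yellow 149 [515.  155.1] [0.4884 0.1339]
```

View pics/w7.png

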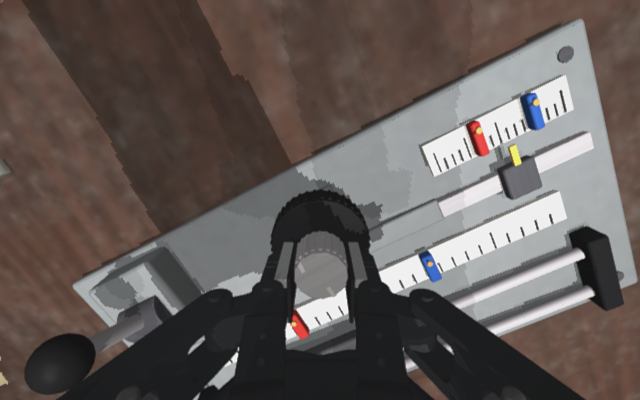

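Emit:
{"method": "servo_tool", "body": {"motion": [[[0,0,0,0,0,1],[0,0,0,0,0,1],[0,0,0,0,0,1],[0,0,0,0,0,1],[0,0,0,0,0,1],[0,0,0,0,0,1],[0,0,0,0,0,1],[0,0,0,0,0,1],[0,0,0,0,0,1],[0,0,0,0,0,1],[0,0,0,0,0,1],[0,0,0,0,0,0]]]}}

```text
clock: 11.9
position: [0.4793, 0.0036, 0.235]
ee_rot: [0.998, 0.066, 0.003, -0.002]
ft_force: [0.2, -0.7, -2.9]
grip_width: 0.292
```

Run:
```python
from meas import *
goal(.4798,.006,.233,np.radians(65-73)); snap('wrist','w8'); c=np.load('pics/w8.npz'); report(c,(0,640,0,400))
```

```text
t 11.9 pos [0.4793 0.0036 0.235 ] yaw 7.56 shift [ 0.016 -0.047  0.039] turn [-0.05 -0.07  3.11] q [-1.09  0.35  1.14  2.07 -0.4   0.95  0.4 ] F [ 0.2 -0.7 -2.9] w 0.292
red 61 [311.8  35.8] [0.4602 0.1163]
red 303 [334.   37.9] [0.4723 0.1168]
blue 379 [434.6 153.6] [0.5422 0.0626]
green 173 [467.6 309.6] [ 0.5875 -0.0383]
yellow 198 [363.8  33.5] [0.4879 0.1211]
```

View pics/w8.png

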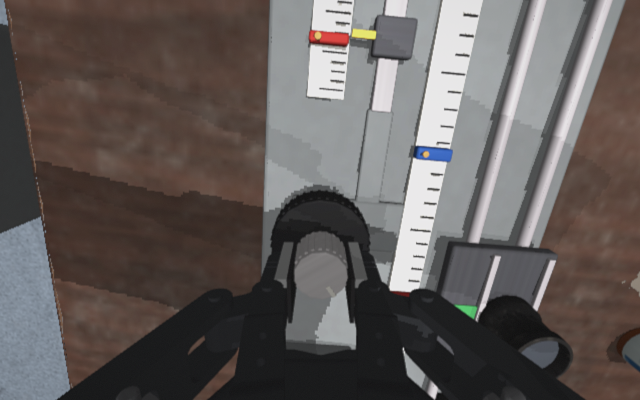

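Emit:
{"method": "servo_tool", "body": {"motion": [[[0,0,0,0,0,1],[0,0,0,0,0,1],[0,0,0,0,0,1],[0,0,0,0,0,0.2],[0,0,0,0,0,0]]]}}

```text
clock: 12.45
position: [0.479, 0.0035, 0.2349]
ee_rot: [0.998, -0.069, 0.002, -0.003]
ft_force: [-0.0, -1.2, -1.4]
grip_width: 0.293
```

Run:
```python
from meas import *
goal(.4798,.006,.233,np.radians(65-73)); snap('wrist','w9'); c=np.load('pics/w9.npz'); report(c,(0,640,0,400))
cv2.imwrite('pics/w9c.png',cv2.resize(c['color'][0:90,240:390,::-1],None,fx=5,fy=5,interpolation=cv2.INTER_NEAREST))
```

```text
t 12.45 pos [0.479  0.0035 0.2349] yaw -7.97 shift [ 0.01  -0.052  0.039] turn [-0.07 -0.05  0.01] q [-1.13  0.4   1.2   2.07 -0.46  0.97  0.17] F [-0.  -1.2 -1.4] w 0.293
red 307 [279.2  42.1] [0.4723 0.1169]
red 54 [257.7  47. ] [0.4602 0.1161]
red 268 [425.8 278. ] [ 0.5468 -0.043 ]
blue 405 [412.7 125.1] [0.5424 0.0626]
green 762 [481.3 279. ] [ 0.58  -0.042]
yellow 192 [307.2  35.8] [0.4878 0.1178]
```

View pics/w9c.png

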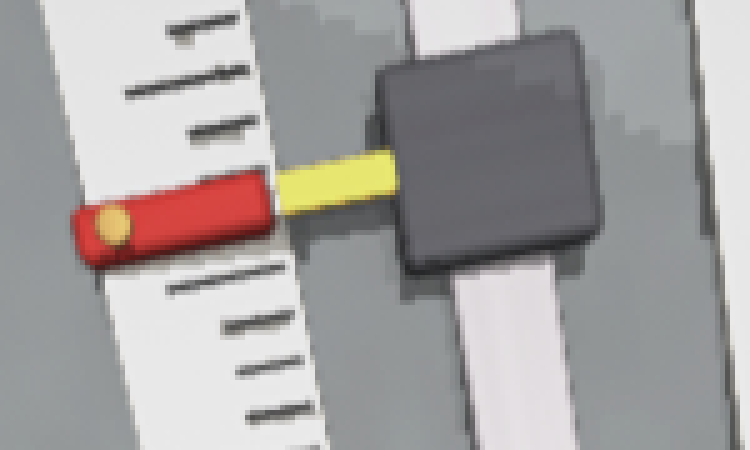

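Emit:
{"method": "servo_tool", "body": {"motion": [[[0,0,0,0,0,0],[0,0,0,0,0,0],[0,0,0,0,0,0],[0,0,0,0,0,0],[0,0,-0.4,0,0,0],[0,0,-0.7,0,0,0],[0,0,-0.8,0,0,0],[0,0,0,0,0,0]]], "jaw": 0}}

```text
clock: 13.3
position: [0.4791, 0.002, 0.3334]
ee_rot: [0.998, -0.067, 0.003, -0.004]
ft_force: [0.2, 0.6, 0.3]
grip_width: 0.999
```

Run:
```python
from meas import *
goal(.4,-.127,.33,np.radians(2.4)); snap('wrist','w10'); c=np.load('pics/w10.npz'); report(c,(0,640,0,400))
```

```text
t 13.3 pos [0.4791 0.002  0.3334] yaw -7.67 shift [-1.224  2.768  0.041] turn [-0.08 -0.06 -2.01] q [-1.33  0.11  1.33  1.98 -0.12  1.14 -0.09] F [0.2 0.6 0.3] w 0.999
red 118 [293.8  62.9] [0.4723 0.117 ]
red 19 [280.1  66. ] [0.4602 0.1161]
red 127 [392.  222.2] [ 0.5471 -0.0422]
blue 166 [283.1  19.4] [0.4689 0.1507]
blue 159 [379.5 116.2] [0.5421 0.0629]
blue 61 [633.4 345.4] [ 0.8201 -0.2379]
green 365 [427.5 221.1] [ 0.5794 -0.0414]
yellow 6 [274.5  20. ] [0.4617 0.1512]
yellow 74 [311.6  59.4] [0.4878 0.1176]
yellow 7 [283.   64.3] [0.4629 0.1171]
```

View pics/w10.png

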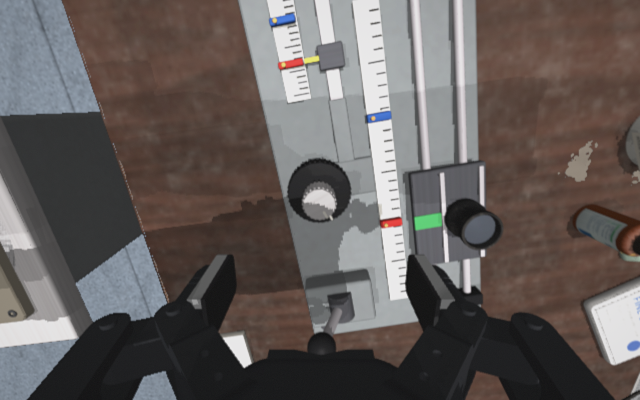

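Emit:
{"method": "servo_tool", "body": {"motion": [[[0,0,0,0,0,-1],[0,0,0,0,0,-1],[0,0,0,0,0,-1],[0,0,0,0,0,-1],[0,0,0,0,0,-1],[0,0,0,0,0,-1],[0,0,0,0,0,-1],[0,0,0,0,0,-1],[0,0,0,0,0,-1],[0,0,0,0,0,-1],[0,0,0,0,0,-1],[0,0,0,0,0,-1]]], "jaw": 255}}

```text
clock: 14.55
position: [0.4744, 0.0073, 0.318]
ee_rot: [0.886, 0.463, -0.008, -0.002]
ft_force: [0.2, -0.4, 0.5]
grip_width: -0.004
```

Emit:
{"method": "servo_tool", "body": {"motion": [[[0,0,0,0,0,-1],[0,0,0,0,0,-1],[0,0,0,0,0,-1],[0,0,0,0,0,-1],[0,0,0,0,0,-1],[0,0,0,0,0,-1],[0,0,0,0,0,-1],[0,0,0,0,0,-1]]]}}

```text
clock: 15.35
position: [0.4715, 0.0091, 0.3066]
ee_rot: [0.662, 0.749, -0.016, -0.009]
ft_force: [-0.9, 0.0, 0.5]
grip_width: 0.001
```

Run:
```python
from meas import *
goal(.41,-.127,.33,np.radians(92.4))
```

```text
t 15.35 pos [0.4715 0.0091 0.3066] yaw 97.02 shift [-2.556 -1.568 -0.392] turn [-0.4   0.11  0.92] q [-1.09  0.12  1.05  2.   -0.1   1.12  1.69] F [-0.9  0.   0.5] w 0.001
```

Emit:
{"method": "servo_tool", "body": {"motion": [[[0,-0.5,-0.1,-0.4,0.1,0.9],[-0.4,-0.4,0,0,0,0],[-0.5,-0.3,0,0,0,0],[-0.5,-0.2,0,0,0,0],[-0.5,-0.2,0,0,0,0],[-0.5,0,0,0,0,0],[0,0,0,0,0,0]]]}}

```text
clock: 16.05
position: [0.3947, -0.1168, 0.3055]
ee_rot: [0.684, 0.729, -0.014, -0.0]
ft_force: [0.2, 0.5, 0.0]
grip_width: -0.002
```

Run:
```python
from meas import *
goal(.41,-.127,.245,np.radians(92.4)); snap('wrist','w11'); snap('top','t11')
```

```text
t 16.05 pos [ 0.3947 -0.1168  0.3055] yaw 93.68 shift [-0.201  0.318  1.208] turn [-0.23  0.22  0.25] q [-1.03 -0.27  1.11  2.15  0.29  1.15  1.57] F [0.2 0.5 0. ] w -0.002
```

View pics/w11.png

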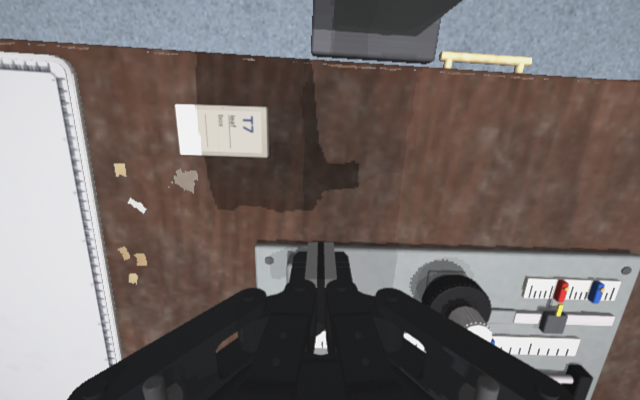

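Emit:
{"method": "servo_tool", "body": {"motion": [[[-0.2,0,0.4,-0.23,0.22,0.25],[0,0,0.4,0,0,0],[0,0,0.4,0,0,0],[0,0,0,0,0,0]]]}}

```text
clock: 16.55
position: [0.3953, -0.1201, 0.2441]
ee_rot: [0.689, 0.725, -0.002, 0.0]
ft_force: [0.3, 0.1, 0.9]
grip_width: -0.004
```

Run:
```python
from meas import *
goal(.485,-.125,.245,np.radians(92.4)); snap('side','s12'); snap('top','t12')
im=cv2.imread('pics/s12.png'); cv2.imwrite('pics/s12c.png',cv2.resize(im[150:300,240:440],None,fx=3.9,fy=3.9,interpolation=cv2.INTER_CUBIC))
```

```text
t 16.55 pos [ 0.3953 -0.1201  0.2441] yaw 92.92 shift [-0.19   1.787 -0.023] turn [-0.04  0.04  0.1 ] q [-1.12 -0.02  1.33  2.22  0.03  0.93  1.82] F [0.3 0.1 0.9] w -0.004
```

View pics/s12c.png

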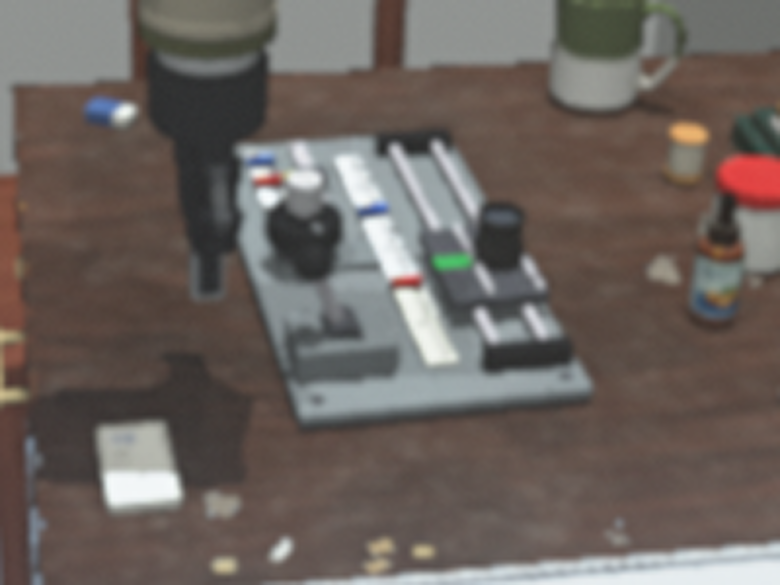

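Emit:
{"method": "servo_tool", "body": {"motion": [[[-0.05,0.3,0,0,0,0],[-0.05,0.3,0,0,0,0],[0,0.25,0,0,0,0],[0,0.25,0,0,0,0],[0,0,0,0,0,0]]]}}

```text
clock: 17.15
position: [0.4517, -0.1227, 0.2531]
ee_rot: [0.689, 0.725, 0.012, -0.005]
ft_force: [0.1, -1.6, 1.0]
grip_width: 0.003
```

Run:
```python
from meas import *
goal(.488,-.123,.245,np.radians(92.4))
```

```text
t 17.15 pos [ 0.4517 -0.1227  0.2531] yaw 92.88 shift [-0.047  0.723  0.17 ] turn [ 0.13 -0.28  0.09] q [-0.87  0.27  1.18  2.08 -0.33  0.98  2.1 ] F [ 0.1 -1.6  1. ] w 0.003
```

Emit:
{"method": "servo_tool", "body": {"motion": [[[0,0.2,0.08,0,-0.2,0],[0,0.2,0.08,0,0,0],[0,0.2,0,0,0,0],[0,0,0,0,0,0]]]}}

```text
clock: 17.55
position: [0.4809, -0.1211, 0.2503]
ee_rot: [0.69, 0.724, 0.011, -0.0]
ft_force: [-0.0, 0.3, -0.9]
grip_width: 0.002
```

Run:
```python
from meas import *
goal(.490,-.123,.245,np.radians(92.4)); snap('side','s13')
im=cv2.imread('pics/s13.png'); cv2.imwrite('pics/s13c.png',cv2.resize(im[150:300,240:440],None,fx=3.9,fy=3.9,interpolation=cv2.INTER_CUBIC))
```

```text
t 17.55 pos [ 0.4809 -0.1211  0.2503] yaw 92.77 shift [-0.049  0.178  0.107] turn [ 0.18 -0.18  0.07] q [-0.8   0.35  1.11  2.02 -0.4   0.99  2.14] F [-0.   0.3 -0.9] w 0.002
```

View pics/s13c.png

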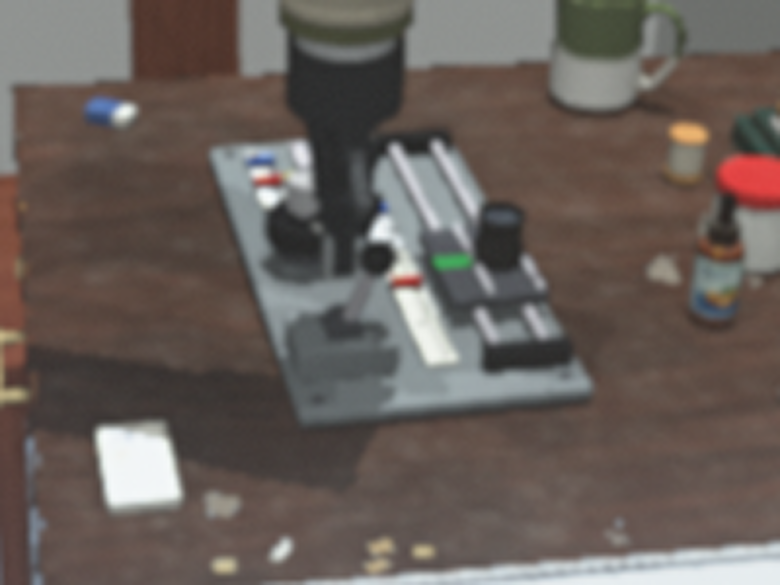

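Lever is nearly over. Push the last bit gently.

Emit:
{"method": "servo_tool", "body": {"motion": [[[0,0.1,0.05,0,-0.1,0],[0,0.1,0,0,0,0],[0,0.06,0,0,0,0],[0,0,0,0,0,0]]]}}

```text
clock: 18.0
position: [0.4895, -0.1218, 0.2471]
ee_rot: [0.691, 0.723, 0.005, -0.002]
ft_force: [-0.4, 0.2, 0.3]
grip_width: -0.0
```

Run:
```python
from meas import *
goal(.490,-.123,.245,np.radians(92.4))
```

```text
t 18.0 pos [ 0.4895 -0.1218  0.2471] yaw 92.57 shift [-0.026  0.009  0.042] turn [ 0.05 -0.11  0.03] q [-0.77  0.39  1.09  1.99 -0.42  1.    2.14] F [-0.4  0.2  0.3] w -0.0
```

Emit:
{"method": "servo_tool", "body": {"motion": [[[0,0.07,0,0,0,0],[0,0.07,0,0,0,0],[0,0,0,0,0,0]]]}}

```text
clock: 18.3
position: [0.492, -0.123, 0.2455]
ee_rot: [0.692, 0.722, 0.0, -0.008]
ft_force: [0.2, 0.1, 0.7]
grip_width: -0.004
```

Run:
```python
from meas import *
goal(.490,-.123,.245,np.radians(92.4)); snap('wrist','w14');snap('side','s14')
im=cv2.imread('pics/s14.png'); cv2.imwrite('pics/s14c.png',cv2.resize(im[180:260,290:370],None,fx=7,fy=7,interpolation=cv2.INTER_CUBIC))
```

```text
t 18.3 pos [ 0.492  -0.123   0.2455] yaw 92.37 shift [ 0.002 -0.04   0.01 ] turn [-0.13 -0.14 -0.  ] q [-0.76  0.41  1.08  1.98 -0.43  1.02  2.15] F [0.2 0.1 0.7] w -0.004
```

View pics/s14c.png

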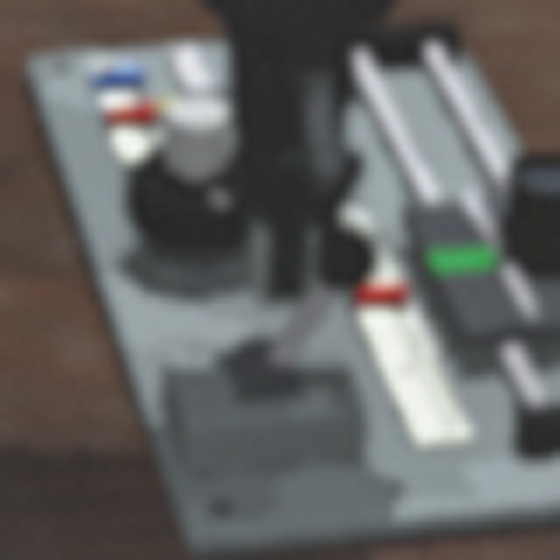

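Run:
```python
from meas import *
for n,u,v in (('s14',339.3,216.0),('s13',240+376/3.9,150+257/3.9),('s12',240+316/3.9,150+256/3.9)):
    c=np.load(f'pics/{n}.npz'); print(n,[ray(c,u,v,z).round(4) for z in (.0887,.092)])
```

```text
s14 [array([ 0.516 , -0.1199,  0.0887]), array([ 0.5147, -0.1253,  0.092 ])]
s13 [array([ 0.5086, -0.1186,  0.0887]), array([ 0.5074, -0.124 ,  0.092 ])]
s12 [array([ 0.4693, -0.1127,  0.0887]), array([ 0.4683, -0.1182,  0.092 ])]
```

Emit:
{"method": "servo_tool", "body": {"motion": [[[0,0.15,0,0,0,0],[0,0.15,0,0,0,0],[0,0,0,0,0,0]]]}}

```text
clock: 18.7
position: [0.4964, -0.1256, 0.242]
ee_rot: [0.694, 0.719, -0.01, -0.022]
ft_force: [-0.1, -0.2, 1.4]
grip_width: 0.003
```

Run:
```python
from meas import *
goal(.490,-.123,.245,np.radians(92.4)); print(status.get_obs()['torque'])
```

```text
t 18.7 pos [ 0.4964 -0.1256  0.242 ] yaw 92.0 shift [ 0.058 -0.13  -0.054] turn [-0.52 -0.22 -0.08] q [-0.72  0.44  1.06  1.96 -0.45  1.06  2.15] F [-0.1 -0.2  1.4] w 0.003
[-0.06005665  0.03231465  0.0143805 ]
```

Emit:
{"method": "servo_tool", "body": {"motion": [[[0,0.0,0,-0.5,-0.2,0],[0,0.1,0,-0.2,0,0],[0,0,0,0,0,0]]]}}

```text
clock: 19.0
position: [0.4913, -0.1256, 0.2395]
ee_rot: [0.696, 0.718, -0.001, -0.012]
ft_force: [-3.4, -0.1, 6.1]
grip_width: 0.005
```

Run:
```python
from meas import *
goal(.490,-.123,.245,np.radians(92.4)); print(status.get_obs()['torque']);snap('side','s15')
im=cv2.imread('pics/s15.png'); cv2.imwrite('pics/s15c.png',cv2.resize(im[180:260,290:370],None,fx=7,fy=7,interpolation=cv2.INTER_CUBIC))
```

```text
t 19.0 pos [ 0.4913 -0.1256  0.2395] yaw 91.83 shift [ 0.054 -0.025 -0.108] turn [-0.21 -0.19 -0.11] q [-0.74  0.42  1.07  1.98 -0.45  1.02  2.15] F [-3.4 -0.1  6.1] w 0.005
[-0.06591669  0.73321115 -0.00662993]
```

View pics/s15c.png

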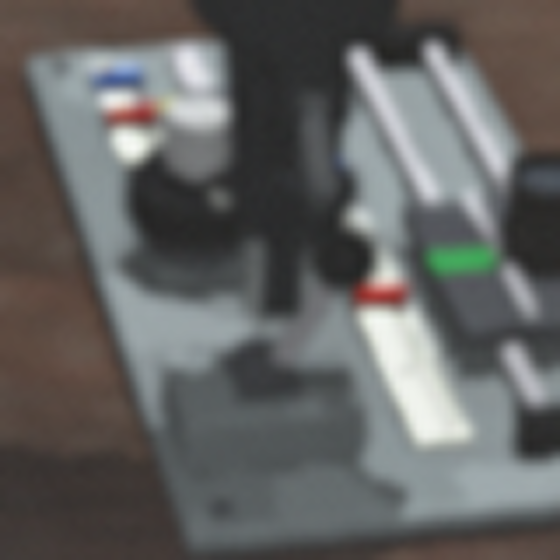

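Emit:
{"method": "servo_tool", "body": {"motion": [[[0,-0.1,-0.2,-0.2,-0.2,0],[0,0,-0.1,0,0,0],[0,0.1,0,0,0,0],[0,0.15,0,0,0,0],[0,0.1,0,0,0,0],[0,0,0,0,0,0]]]}}

```text
clock: 19.65
position: [0.4957, -0.1262, 0.2508]
ee_rot: [0.696, 0.717, -0.01, -0.015]
ft_force: [-0.3, -0.3, 0.6]
grip_width: 0.001
```

Run:
```python
from meas import *
goal(.490,-.123,.255,np.radians(92.4)); print(status.get_obs()['torque']);snap('side','s16')
im=cv2.imread('pics/s16.png'); cv2.imwrite('pics/s16c.png',cv2.resize(im[180:260,290:370],None,fx=7,fy=7,interpolation=cv2.INTER_CUBIC))
c=np.load('pics/w1.npz'); print(ray(c,231,250,.0887))
```

```text
t 19.65 pos [ 0.4957 -0.1262  0.2508] yaw 91.71 shift [ 0.068 -0.115 -0.08 ] turn [-0.39 -0.09 -0.14] q [-0.75  0.42  1.09  1.96 -0.43  1.06  2.13] F [-0.3 -0.3  0.6] w 0.001
[-0.04621095 -0.07222074 -0.00571577]
[ 0.46352457 -0.12640562  0.0887    ]
```

View pics/s16c.png

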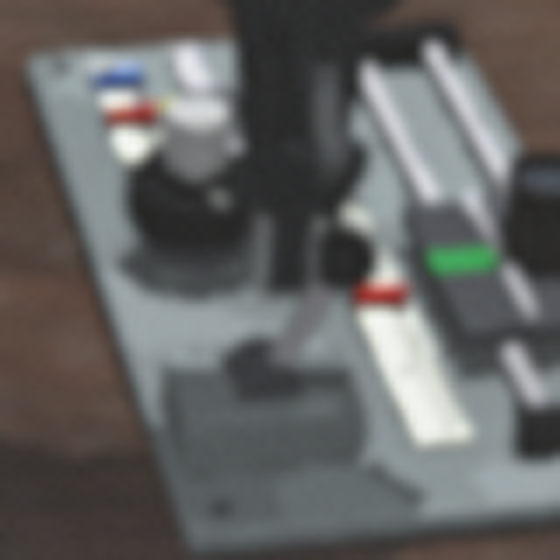

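Emit:
{"method": "servo_tool", "body": {"motion": [[[0,0.1,0,-0.4,-0.1,0],[0,0.1,0,-0.4,0,0],[0,0.1,0,-0.4,0,0],[0,0.1,0,-0.4,0,0],[0,0,0,0,0,0]]]}}

```text
clock: 20.2
position: [0.4866, -0.1306, 0.2396]
ee_rot: [0.701, 0.713, 0.014, -0.007]
ft_force: [-1.9, 0.1, 2.0]
grip_width: 0.002
```

Run:
```python
from meas import *
goal(.490,-.123,.255,np.radians(92.4)); print(status.get_obs()['torque']);snap('side','s17')
im=cv2.imread('pics/s17.png'); cv2.imwrite('pics/s17c.png',cv2.resize(im[180:260,290:370],None,fx=7,fy=7,interpolation=cv2.INTER_CUBIC))
```

```text
t 20.2 pos [ 0.4866 -0.1306  0.2396] yaw 91.03 shift [ 0.16   0.073 -0.303] turn [ 0.12 -0.33 -0.28] q [-0.73  0.4   1.08  2.   -0.46  0.99  2.16] F [-1.9  0.1  2. ] w 0.002
[0.05307563 0.39206164 0.03978452]
```

View pics/s17c.png

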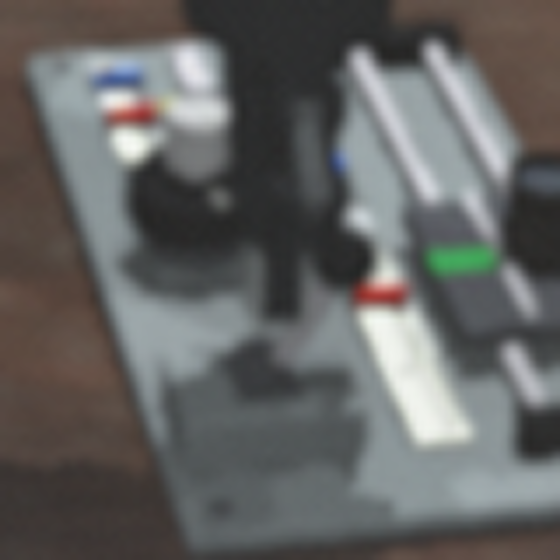

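Emit:
{"method": "servo_tool", "body": {"motion": [[[0,-0.4,0,0,-0.3,0],[0,-0.6,-0.1,0,0,0],[0,-0.4,-0.7,0,0,0],[0,0,-1,0,0,0],[0,0,-1,0,0,0],[0,0,0,0,0,0]]]}}

```text
clock: 20.85
position: [0.4274, -0.1247, 0.3389]
ee_rot: [0.696, 0.718, 0.01, -0.001]
ft_force: [0.4, -0.4, 0.0]
grip_width: 0.001
```

Run:
```python
from meas import *
goal(.490,-.123,.255,np.radians(92.4)); snap('side','s18'); snap('top','t18'); snap('wrist','w18')
im=cv2.imread('pics/s18.png'); cv2.imwrite('pics/s18c.png',cv2.resize(im[180:260,290:370],None,fx=7,fy=7,interpolation=cv2.INTER_CUBIC))
```

```text
t 20.85 pos [ 0.4274 -0.1247  0.3389] yaw 91.73 shift [-0.032  1.232  1.693] turn [ 0.15 -0.19 -0.13] q [-1.08 -0.22  1.19  2.04  0.2   1.18  1.62] F [ 0.4 -0.4  0. ] w 0.001
```

View pics/s18c.png

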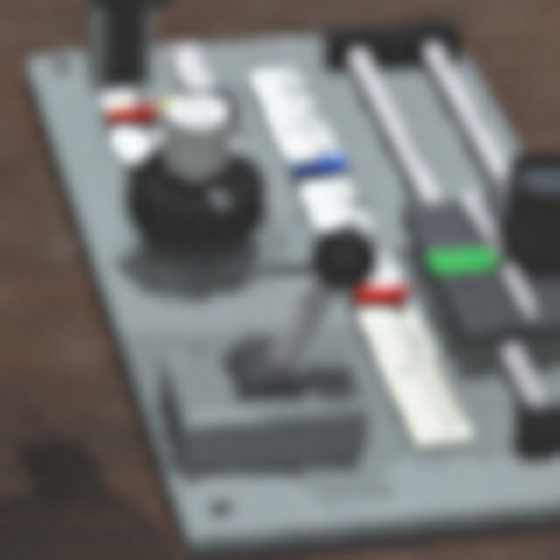

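View pics/w18.png

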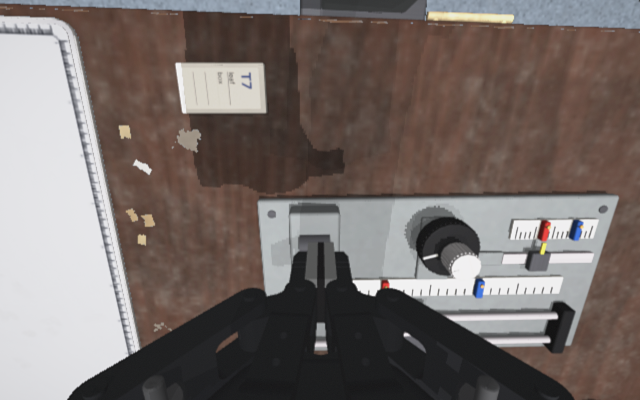

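View pics/t18.png

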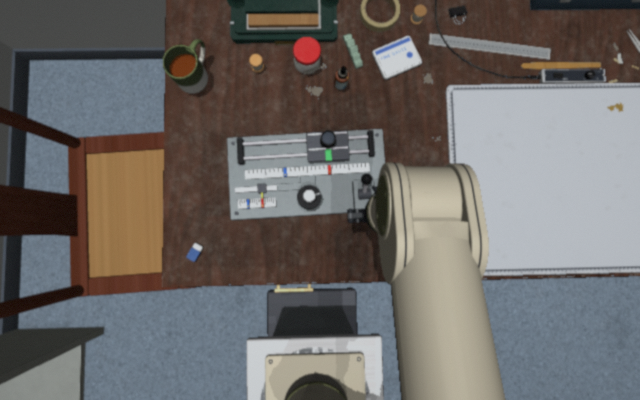

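Run:
```python
from meas import *
t=np.load('pics/t18.npz'); s=np.load('pics/s18.npz'); t0=np.load('pics/t0.npz') if 0 else np.load('pics/top0.npz')
def dark(im,u0,u1,v0,v1,th=40):
    g=cv2.cvtColor(im,cv2.COLOR_RGB2GRAY)[v0:v1,u0:u1]; b=blobs(im,g<th); return [(a,(ce+[u0,v0]).round(1)) for a,ce in b]
print(dark(t['color'],358,376,170,190),dark(t0['color'],358,380,190,212),dark(s['color'],330,348,205,226))
cv2.imwrite('pics/t18c.png',cv2.resize(t['color'][160:225,340:395,::-1],None,fx=8,fy=8,interpolation=cv2.INTER_CUBIC))
axis=np.array([.4795,.006,0]); yaw=.0425; X=np.array([np.cos(yaw),np.sin(yaw),0]);Y=np.array([-np.sin(yaw),np.cos(yaw),0])
def px(c,p):
    E=c['E'];q=E[:3,:3].T@(p-E[:3,3]); return (q[0]/q[2]*c['f']+c['cx'],q[1]/q[2]*c['f']+c['cy'])
for a in (0,.1,.15,.7,.8,.85,.9,1.):
    p=axis-.130*Y+X*.06*np.sin(a-.5)+np.array([0,0,.036+.06*np.cos(a-.5)]); print(a,'top',np.round(px(t,p),1),'side',np.round(px(s,p),1))
p=axis-.130*Y+np.array([0,0,.036]);print('hinge',np.round(px(t,p),1),'side',np.round(px(s,p),1))
for z,n in((.084,'fine top'),): print(n,px(t,axis+[0,0,z]),px(s,axis+[0,0,z]))
```

```text
[(np.int32(71), array([366. , 179.1])), (np.int32(5), array([374.2, 188.2]))] [(np.int32(70), array([367.9, 200.8]))] []
0 top [368.4 204.7] side [316.8 218.4]
0.1 top [368.4 202.2] side [318.9 217.4]
0.15 top [368.3 200.9] side [320.  216.9]
0.7 top [367.4 186.2] side [332.4 215.1]
0.8 top [367.1 183.7] side [334.6 215.4]
0.85 top [367.  182.5] side [335.6 215.6]
0.9 top [366.8 181.3] side [336.7 215.9]
1.0 top [366.4 179. ] side [338.7 216.6]
hinge [364.1 194.1] side [327.1 234.8]
fine top (np.float64(308.9868315245378), np.float64(195.5678226001077)) (np.float64(317.7449542089849), np.float64(195.27366545881264))
```

View pics/t18c.png

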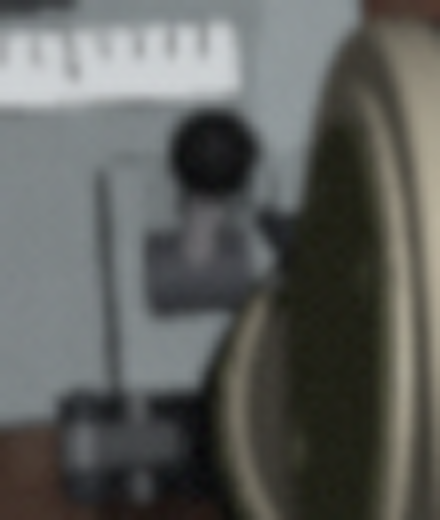

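Run:
```python
from meas import *
loc=lambda p:-.0425*p[0]+p[1]
for n,roi in (('w18',(250,640,180,400)),('t18',(222,380,125,225))):
    print(n); report(np.load(f'pics/{n}.npz'),roi)
w=np.load('pics/w18.npz')['color']; cv2.imwrite('pics/w18c.png',cv2.resize(w[205:285,500:610,::-1],None,fx=6,fy=6,interpolation=cv2.INTER_CUBIC))
```

```text
w18
red 88 [545.1 231.8] [0.4699 0.1167]
red 32 [385.1 284.5] [ 0.5378 -0.0443]
blue 94 [577.4 230.9] [0.468  0.1505]
blue 96 [479.1 289.6] [0.5421 0.0617]
yellow 50 [542.6 248.4] [0.4892 0.1193]
t18
red 8 [329.4 168.4] [ 0.5492 -0.0441]
red 6 [262.  201.5] [0.4729 0.1169]
blue 10 [284.5 170. ] [0.5471 0.0629]
blue 9 [247.6 201.8] [0.4729 0.1509]
green 72 [328.2 154.7] [ 0.5804 -0.0416]
yellow 7 [261.7 194.6] [0.4893 0.1174]
```

View pics/w18c.png

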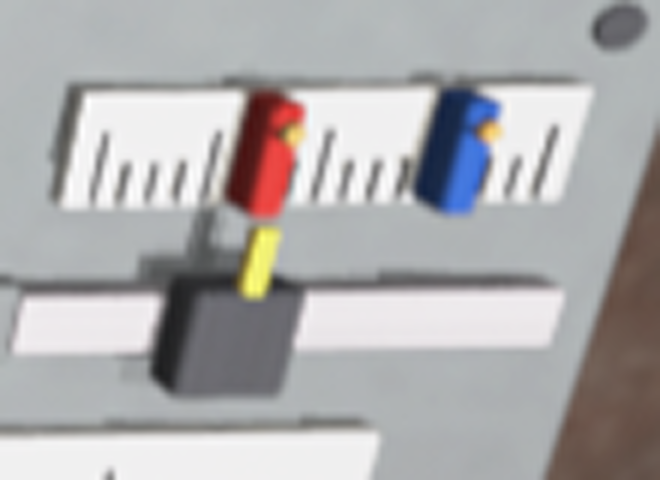

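Emit:
{"method": "servo_tool", "body": {"motion": [[[0.5,0,0,0,0,0],[0.7,0,0,0,0,0],[0.7,0,0,0,0,0],[0.7,0,0,0,0,0],[0.7,0,0,0,0,0],[0.7,0,0,0,0,0],[0.7,0,0,0,0,0],[0,0,0,0,0,0]]]}}

```text
clock: 21.8
position: [0.419, 0.1218, 0.3214]
ee_rot: [0.699, 0.715, -0.012, -0.0]
ft_force: [-0.5, -1.0, 0.0]
grip_width: 0.001
```

Run:
```python
from meas import *
goal(.44,.117,.339,np.radians(92.4)); snap('wrist','w19'); report(np.load('pics/w19.npz'),(0,640,0,400))
w=np.load('pics/w19.npz')['color']; cv2.imwrite('pics/w19c.png',cv2.resize(w[180:300,220:420,::-1],None,fx=4,fy=4,interpolation=cv2.INTER_CUBIC))
```

```text
t 21.8 pos [0.419  0.1218 0.3214] yaw 91.35 shift [-0.112  0.41  -0.357] turn [-0.2   0.19 -0.21] q [-1.23 -0.07  0.83  2.07  0.06  1.14  1.17] F [-0.5 -1.   0. ] w 0.001
red 20 [318.8 237. ] [0.4606 0.1161]
red 3 [547.3 275. ] [0.4955 0.3483]
red 111 [168.9 305.9] [ 0.5463 -0.0432]
blue 23 [352.8 236. ] [0.4585 0.1494]
blue 60 [353.  248.3] [0.4718 0.1503]
green 66 [166.  330.7] [ 0.57   -0.0443]
```

View pics/w19c.png

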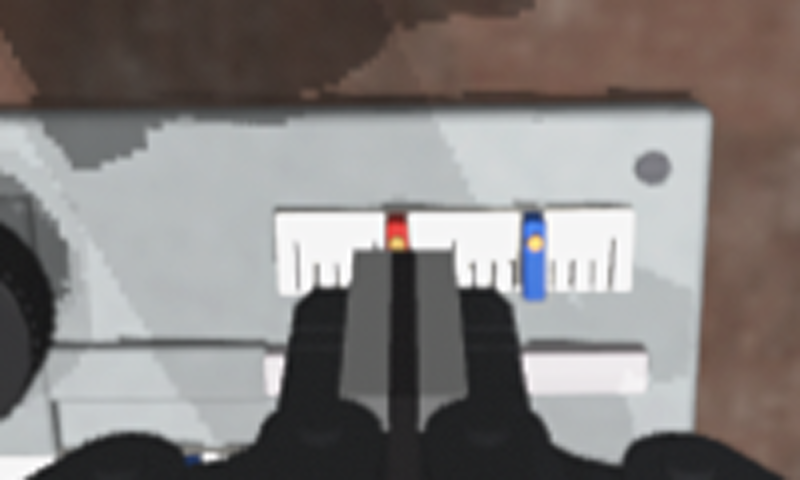

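Emit:
{"method": "servo_tool", "body": {"motion": [[[0,-0.4,-0.3,0,0,0],[0,-0.3,0,0,0,0],[0,0,0,0,0,0],[0,0,0,0,0,0],[0,0,0,0,0,0],[0,0,0,0,0,0]]], "jaw": 0}}

```text
clock: 22.45
position: [0.3854, 0.1163, 0.3306]
ee_rot: [0.702, 0.712, -0.022, 0.002]
ft_force: [0.3, -0.2, 0.9]
grip_width: 0.993
```

Run:
```python
from meas import *
goal(.44,.117,.339,np.radians(92.4)); snap('wrist','w20'); report(np.load('pics/w20.npz'),(0,640,0,400))
w=np.load('pics/w20.npz')['color']; cv2.imwrite('pics/w20c.png',cv2.resize(w[200:340,240:400,::-1],None,fx=4.2,fy=4.2,interpolation=cv2.INTER_CUBIC))
```

```text
t 22.45 pos [0.3854 0.1163 0.3306] yaw 90.88 shift [-0.009  1.087 -0.197] turn [-0.32  0.38 -0.31] q [-1.24 -0.19  0.77  2.12  0.16  1.2   1.04] F [ 0.3 -0.2  0.9] w 0.993
red 3 [632.3 235. ] [0.4167 0.4116]
red 18 [329.5 265.8] [0.4604 0.1166]
red 47 [329.6 276.8] [0.4735 0.117 ]
red 17 [551.4 288.9] [0.4797 0.3488]
red 5 [550.2 295. ] [0.4871 0.3493]
red 8 [548.6 300.1] [0.4934 0.3492]
blue 15 [361.3 265.5] [0.459  0.1497]
blue 46 [361.6 276.9] [0.4725 0.1508]
blue 88 [280.1 328.5] [0.5418 0.0627]
yellow 45 [329.4 290. ] [0.4897 0.1172]
```

View pics/w20c.png

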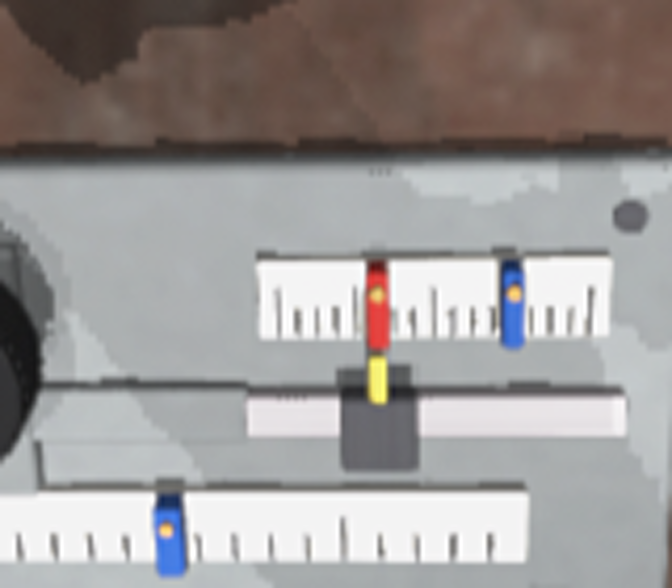

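The straight-on view shows the needle (377,380) in line with the middle of the small red rider (377,320). In the top view the band was 1–2 mm from the large red rider, and the lever stands at about 1.0 rad. The arm is clear, so I'm handing in.

```bash
python3 -c "
from workcell import order
print(order.hand_in())"
```

```text
the job is handed in; nothing more can be done
None
```

The stage is back at the red riders, the clamp lever is fully over, and I handed the job in at about 22.5 s; no verdict was reported.

- **Coarse knob:** I turned it about 98° clockwise. The band ended 0.5–2 mm from the middle of the large red rider along the scale (limit 7 mm).
- **Fine knob:** I turned it about 73° clockwise. A straight-on wrist view and the top view both put the needle within about 0.5 mm of the small red rider's middle (limit 3 mm). An oblique wrist view taken just before had read 1.8 mm. I put that down to the rider's side face showing, and the straight-on view agreed.
- **Clamp lever:** I pushed it to its stop. The ball's position in the top and side views fits 1.0 rad (limit 0.85). It had started at about 0.15 rad, not 0. The tool tilted and lost contact during this push, so it took several small pushes.
- **Other things on the table:** I kept the arm clear of the carriage, the needle's slider, the eraser and the block of tags. In the views the eraser and the block looked unmoved; I did not measure them. The arm was clear of everything at hand-in.

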